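Open the spray-nozzle case without letting its lid fly

ROBOT

A 7-joint arm with a two-finger parallel gripper is mounted at the origin on the work surface. World frame = base frame: x ahead of the robot, y to its left, z up, the work surface at z = 0. Lengths are in m, angles in rad, forces in N, time in s.
With the tool pointing down it reaches from about 0.425 to 0.875 m from the base axis. Payload 8.4 kg.
Tool frame: the origin (TCP) lies between the finger pads; the fingertips stand 14 mm ahead of it and the grasp point (between the pads) lies 5 mm behind it; z points along the fingers, y is the line along which they close (so a half turn about z gives the same grasp; the last joint's range is limited). The gripper opens to 85 mm and grips with 20 to 120 N. Pads are 22 mm wide; open, the fingers measure 114 mm over their backs; the gripper's body (76 mm by 85 mm) begins 54 mm behind the grasp point. The pads swing forward as they close: fully open they stand 13 mm farther back than shut.
Start: joints at [1.053, 0.333, 0.04, 1.465, -0.013, 1.343, -0.059], TCP at [0.264, -0.594, 0.245] pointing down, gripper open.
Joint ranges: [-2.58, 2.58], [-0.38, 2.09], [-1.3, 1.39], [0.25, 2.4], [-1.5, 4.64], [0.08, 2.09], [-2.65, 2.65]. Speed limits (rad/s): [2.22, 2.22, 2.79, 2.79, 3.14, 3.14, 3.14].

INTERFACE

Orientations are given as a rotation vector (axis times angle).
In Python, from cell import env gives the robot as it stands.
- The arm moves only by the shell command python3 -m jog 'ROWS'. ROWS is JSON, one flat list of numbers, 7 for each row, row after row: the closure, from 0 (fully open) to 1 (shut), then the shift along the world's x, y, z in m, then the turn, a rotation vector about the world's x, y, z in degrees. A call has 1 to 10 rows; each row is the pose to reach, as a shift and turn from the pose commanded when the call began; what a row does not reach only later rows make up. A row lasts 1/12 s, in which the tool goes at most 41.7 mm and 7.16 degrees, less where a joint would pass 70% of its speed; a pose out of reach is approached as far as the arm can. A call with a gripper value outside its range is refused whole. The fingers move at their own pace and stop on an object; the grip force is fixed at half the most. Time passes only in rows, so rows that repeat a pose let the fingers close. It gives the time, the measured TCP pose, the force and the opening at its end, in the units of the state.
- env.sense(): the state, without advancing time (a new reading comes with each control period).
- env.grab_frame(name): name is "scene" or "top" or "wrist"; returns a dict with "color" (420x560x3 uint8, red, green, blue), "fx", "fy", "cx", "cy" (pixels), "xyz" and "rotation" of the camera in the world; the wrist camera has in their place "T_tool_cam" (4x4, takes a point from camera to tool coordinates, whose origin is the TCP and whose axes are the flange's). Camera axes: x right, y up, looking along -z (the intrinsics and any distortion apply to the point x, -y, -z); pixel columns grow to the right and rows downward; lengths in m; the calibration is good to about 2 mm. A picture is of the moment at which its call begins: read the wrist's pose just before it. There is no depth.
- env.finish_job(): hands the job in, once; it reports no verdict.
The state is a dict: "time_s": time; "qpos": joint angles; "joint_velocities": joint speeds; "joint_efforts": joint torques, N m; "tcp_pos": TCP position; "ee_rot": TCP orientation; "ft_force": force on the tool from outside, world axes, zero at the start; "torque": the same for the moment, N m; "opening": finger opening in m.
Only numpy, scipy, OpenCV 4.12 (cv2) and the standard library are available. Lean on these libraries where they do the work, as an engineer would, in place of code of your own. Each camera call takes 0.05 s, during which the arm holds its last target. There are 200 camera calls.

TASK

Open the nozzle case, the box with the round press button on the front of its lid: press the button to free the catch, then keep the hand on the sprung lid and let it rise in a controlled way until it stands fully open by itself, never letting it fly open. Leave the plain flat tin without a button where it is.

Things in the scene. Friction and masses are not known exactly. Their poses are not given: they have to be found in the camera images.
- case: Nozzle case, fixed to the table: grey plastic box 100 mm deep (x), 140 wide (y), rim 45 high, with an aluminium lid 10 mm thick, its front lip 4 mm beyond the box. Origin: centre of the underside, on the table; z up, -x its front (button side). The hinge line runs along y at x = +50, z = 45 mm; the lid swings up and back. Other cans and a bowl stand about 190 mm or more from its centre.
- catch_button (a point): Centre of the top of the press button, a steel disc 26 mm across, sloping 14 deg up to the back, on a black tab at the middle of the lid's front: 84 mm ahead of the hinge line, 72 mm above the table when shut. It rides on the lid. With 1-2 N it sinks 5 mm to its stop, lies level and unhooks the catch (above 4 mm still caught). A finger on it keeps it in as finger and lid rise together.
- case_lid (a joint): Lid angle, rad: 0 shut, grows as it opens; left alone it rests at about 1.36 (stop 1.45). Its spring lifts the button with about 3 N when shut, fading to zero at rest; freed and not held, the lid snaps open in 0.2 s. A finger pointing down steadies it by moving on an arc about the hinge, up and then back, always on the lid's upper (outer) face.
- tin: A bystander: plain flat tin 94 by 124 mm, 40 mm high, grey with an aluminium lid, no button, loose. Origin at the centre of its underside; z up.

How it is judged:
By the outcome, as a careful person would: the job done as asked, in the order asked, and still so for the second after the job is handed in, with the robot touching nothing.
It also fails if it takes over 38 s, if anything falls off the work surface, if the arm or the gripper's body presses on something with over 40 N, if the wrist force passes 120 N, or if a joint passes its speed limit or range.

## Working session

There is one attempt and no reset: what is moved stays moved. The work goes in short steps, Python scripts to look and compute and a shell command to move; the robot and the scene stay as the last step left them, time stands still between calls to the robot, and variables do not carry over. Pictures are saved under pics/ and viewed, on a budget of 10 in all, crops included, one or two more only if the job needs it, and the job is handed in when it is done.

```bash
mkdir -p pics; cat > h.py <<'E'
import numpy as np, cv2
from cell import env
def shot(n,f):
    s=env.sense(); d=env.grab_frame(n); cv2.imwrite('pics/'+f,np.array(d['color'])[:,:,::-1]); 
    np.save('pics/'+f+'.npy',dict(d=d,s=s),allow_pickle=True); return d,s
def ray(d,u,v,s=None):
    p=np.array([(u-d['cx'])/d['fx'],-(v-d['cy'])/d['fy'],-1])
    if 'T_tool_cam' in d:
        from scipy.spatial.transform import Rotation as R
        T=np.array(d['T_tool_cam']); Rw=R.from_rotvec(s['ee_rot']).as_matrix()
        return Rw@T[:3,3]+np.array(s['tcp_pos']), Rw@T[:3,:3]@p
    Rm=np.array(d['rotation']); return np.array(d['xyz']), Rm@p
def onz(d,u,v,z,s=None):
    o,r=ray(d,u,v,s); return o+r*(z-o[2])/r[2]
E
python3 - <<'E'
from h import *
d,s=shot('top','top.png'); print({k:v for k,v in d.items() if k!='color'}); print(s)
d,s=shot('scene','scene.png'); print({k:v for k,v in d.items() if k!='color'})
E
```

```text
{'fx': 382.2060547923306, 'fy': 382.2060547923306, 'cx': 280.4066424851969, 'cy': 210.76930332591365, 'xyz': array([ 0.47274761, -0.04256232,  0.80062133]), 'rotation': array([ 0.04591282, -0.06070666, -1.59216928])}
{'time_s': 0.0, 'qpos': array([ 1.05281095,  0.33389825,  0.03985195,  1.46625722, -0.01341811,
        1.34327433, -0.0585052 ]), 'joint_velocities': array([-4.79099947e-05, -7.09819886e-04,  3.27733908e-04, -4.98627712e-04,
        1.36757039e-04,  1.13551862e-03,  7.49013536e-04]), 'joint_efforts': array([-3.05180470e-05, -6.58531952e+01,  1.36539638e+00, -4.05555189e+01,
        1.68171659e-02,  1.25191896e-02,  2.56414133e-06]), 'tcp_pos': array([ 0.26414672, -0.59344912,  0.24443598]), 'ee_rot': array([-3.07148886e+00, -6.52705662e-01,  6.37948591e-04]), 'ft_force': array([ 0.20228103, -1.05470478,  0.3542192 ]), 'torque': array([ 0.01700362,  0.04502218, -0.05340886]), 'opening': 0.0852448798392312}
{'fx': 491.98983533731877, 'fy': 491.98983533731877, 'cx': 283.0385060168607, 'cy': 209.20116484383217, 'xyz': array([1.06629723, 0.25714583, 0.49485649]), 'rotation': array([0.57315941, 1.00454003, 1.96205667])}
```

View pics/top.png

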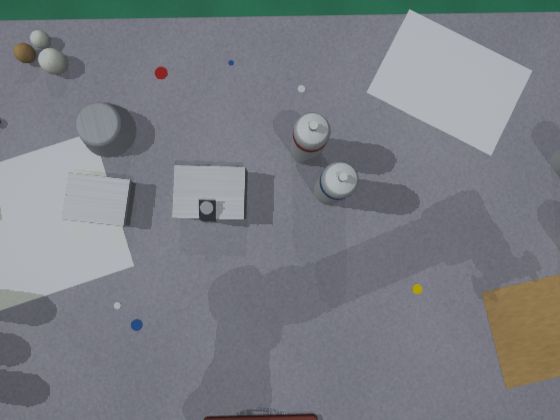

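View pics/scene.png

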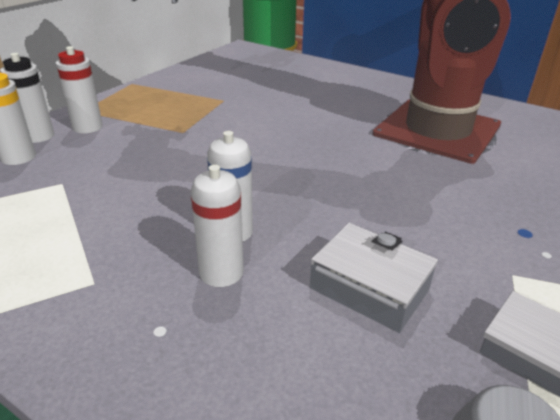

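The top view shows the case with its button at about (207,208), facing the robot, and the tin to the left at (98,198). In the scene view the button is at about (388,240), and both white bottles are clear of the case.

```bash
sed -i "s/Rm=np.array(d\['rotation'\])/Rm=cv2.Rodrigues(np.array(d['rotation']))[0]/" h.py
python3 - <<'E'
from h import *
L=lambda f:np.load('pics/'+f+'.npy',allow_pickle=True).item()['d']
t=L('top.png');s=L('scene.png')
print('btn',onz(t,207,208,.072),onz(s,388,239,.072))
for p in [(175,166),(245,166),(244,219),(173,219)]: print('lid',onz(t,*p,.055))
for p in [(66,173),(131,178),(127,225),(63,219)]: print('tin',onz(t,*p,.04))
# refine lid by bright mask
im=cv2.cvtColor(t['color'],cv2.COLOR_RGB2GRAY)
m=np.zeros_like(im); m[150:235,160:260]=(im[150:235,160:260]>140)*255
m=cv2.morphologyEx(m,cv2.MORPH_CLOSE,np.ones((3,3)))
c=max(cv2.findContours(m,0,2)[0],key=cv2.contourArea); r=cv2.minAreaRect(cv2.convexHull(c)); print(r)
for p in cv2.boxPoints(r): print(p,onz(t,*p,.055))
E
python3 - <<'E'
import cv2
a=cv2.imread('pics/top.png')[150:240,160:260]; a=cv2.resize(a,None,fx=6,fy=6,interpolation=2)
b=cv2.imread('pics/scene.png')[215:330,300:445]
cv2.imwrite('pics/c.png',a)
E
```

```text
btn [0.53039809 0.08999757 0.072     ] [0.53344926 0.09564657 0.072     ]
lid [0.61592548 0.15512125 0.055     ]
lid [0.61307421 0.01761306 0.055     ]
lid [0.50865891 0.02124126 0.055     ]
lid [0.51169092 0.15939406 0.055     ]
tin [0.60917543 0.37641883 0.04      ]
tin [0.59637895 0.24694411 0.04      ]
tin [0.50256191 0.25446779 0.04      ]
tin [0.51724683 0.38091295 0.04      ]
((208.14492797851562, 191.70362854003906), (71.50264739990234, 52.383628845214844), 1.432096242904663)
[171.75018 216.99376] [0.51565721 0.16180973 0.055     ]
[173.05936 164.62648] [0.61873405 0.15891803 0.055     ]
[244.53967 166.4135 ] [0.61227037 0.01853193 0.055     ]
[243.2305  218.78078] [0.50911983 0.02273421 0.055     ]
```

View pics/c.png

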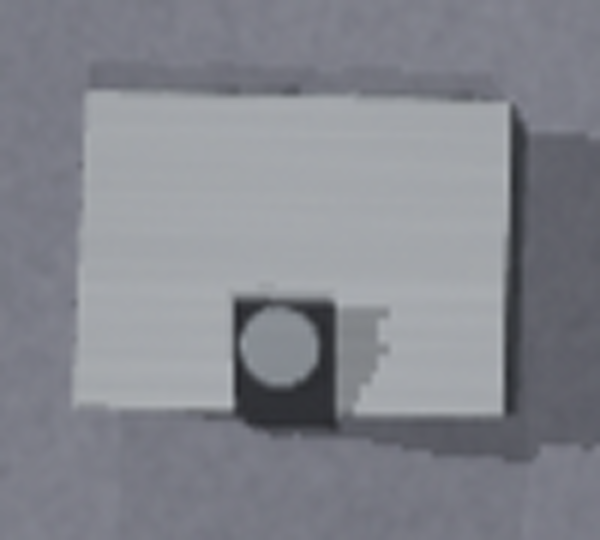

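The button is at about (0.531, 0.090), the hinge at x≈0.615 and the case yaw is about -2.3°. These agree with the given sizes, so I'm approaching for a closer wrist view.

```bash
python3 -m jog '[1,0.05,0.2,0.06,0,0,-10, 1,0.236,0.684,0.06,0,0,-26, 1,0.236,0.684,0.06,0,0,-26, 1,0.236,0.684,0.06,0,0,-26, 1,0.236,0.684,0.06,0,0,-26, 1,0.236,0.684,0.06,0,0,-26, 1,0.236,0.684,0.06,0,0,-26, 1,0.236,0.684,0.06,0,0,-26, 1,0.236,0.684,0.06,0,0,-26, 1,0.236,0.684,0.06,0,0,-26]'
```

```text
time_s: 0.93
tcp_pos: [0.3976, -0.2007, 0.2834]
ee_rot: [3.141, -0.055, -0.0]
ft_force: [1.7, -0.3, -0.8]
opening: -0.0
```

```bash
python3 -m jog '[1,0.09,0.28,0.02,0,0,0, 1,0.09,0.28,0.02,0,0,0, 1,0.09,0.28,0.02,0,0,0, 1,0.09,0.28,0.02,0,0,0, 1,0.09,0.28,0.02,0,0,0, 1,0.09,0.28,0.02,0,0,0, 1,0.09,0.28,0.02,0,0,0, 1,0.09,0.28,0.02,0,0,0, 1,0.09,0.28,0.02,0,0,0, 1,0.09,0.28,0.02,0,0,0]'
python3 - <<'E'
from h import *
d,s=shot('wrist','w1.png'); print(d['T_tool_cam'],s['tcp_pos'],s['ee_rot'],s['ft_force'])
E
```

```text
time_s: 1.77
tcp_pos: [0.4874, 0.0768, 0.3029]
ee_rot: [3.141, -0.054, -0.002]
ft_force: [-0.1, -0.4, 0.2]
opening: -0.0003
[[-4.89095059e-04  9.56756694e-01  2.90888962e-01  7.40425896e-02]
 [ 9.99999835e-01  3.79858311e-04  4.31996443e-04 -1.20778362e-03]
 [ 3.02818899e-04  2.90889125e-01 -9.56756722e-01 -1.29204236e-01]
 [ 0.00000000e+00  0.00000000e+00  0.00000000e+00  1.00000000e+00]] [0.48737202 0.07683619 0.30287596] [ 3.14085572e+00 -5.42809851e-02 -1.56738407e-03] [-0.10528716 -0.37599649  0.22181817]
```

View pics/w1.png

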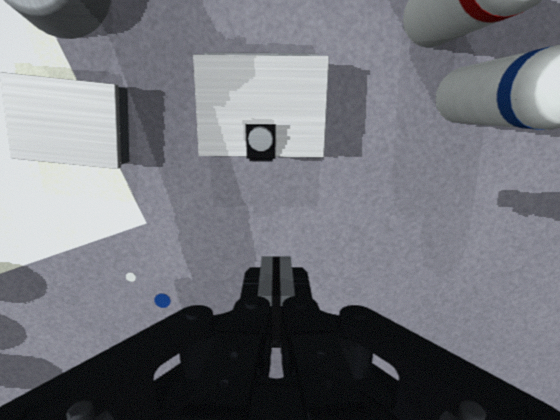

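The wrist view shows the button at (260,139), the lid corners at about (194,55), (328,55), (325,157) and (198,157), and the closed fingertips at (276,257).

```bash
python3 - <<'E'
from h import *
a=np.load('pics/w1.png.npy',allow_pickle=True).item();d,s=a['d'],a['s']
g=cv2.cvtColor(d['color'],cv2.COLOR_RGB2GRAY); r=g[122:162,244:278]
m=((r>90)*255).astype('uint8'); n,l,st,ce=cv2.connectedComponentsWithStats(m); print(st,ce)
print('btn',onz(d,260,139,.072,s), 'fx',d['fx'])
for p in [(194,55),(328,55),(325,157),(198,157)]: print(onz(d,*p,.055,s))
T=np.linalg.inv(d['T_tool_cam'])
for x in (-11,0,11):
  for y in(-14,14):
    q=T@[x/1e3,y/1e3,.014,1]; print(x,y,d['cx']+d['fx']*q[0]/-q[2], d['cy']-d['fy']*q[1]/-q[2])
E
```

```text
[[  2   2  30  38 642]
 [  0   0  34  40 266]
 [  4   5  24  24 452]] [[17.11370717 22.32242991]
 [16.20676692 17.46992481]
 [15.80088496 16.68584071]]
btn [0.53223555 0.0932002  0.072     ] fx 334.693501141156
[0.61804834 0.15787502 0.055     ]
[0.61320824 0.01985099 0.055     ]
[0.50851208 0.02211864 0.055     ]
[0.51350502 0.16452103 0.055     ]
-11 -14 249.48018255131254 293.65263034138457
-11 14 307.41838473885116 293.6367665223678
0 -14 248.9382100149036 273.09520405297815
0 14 308.04570134149907 273.0774516556108
11 -14 248.3739120156614 251.6909561532957
11 14 308.6988609953598 251.6711714371335
```

```bash
python3 -m jog '[1,0.053,0.015,-0.03,0,0,0, 1,0.053,0.015,-0.07,0,0,0, 1,0.053,0.015,-0.11,0,0,0, 1,0.053,0.015,-0.15,0,0,0, 1,0.053,0.015,-0.175,0,0,0, 1,0.053,0.015,-0.187,0,0,0, 1,0.053,0.015,-0.195,0,0,0, 1,0.053,0.015,-0.195,0,0,0, 1,0.053,0.015,-0.195,0,0,0, 1,0.053,0.015,-0.195,0,0,0]'
python3 - <<'E'
from h import *
d,s=shot('wrist','w2.png'); print(s['tcp_pos'],s['ft_force'])
E
```

```text
time_s: 2.65
tcp_pos: [0.542, 0.0922, 0.1106]
ee_rot: [-3.141, 0.056, -0.005]
ft_force: [0.5, 0.2, 0.2]
opening: 0.0001
[0.54197126 0.09221907 0.1106067 ] [0.53934248 0.16848463 0.23115516]
```

View pics/w2.png

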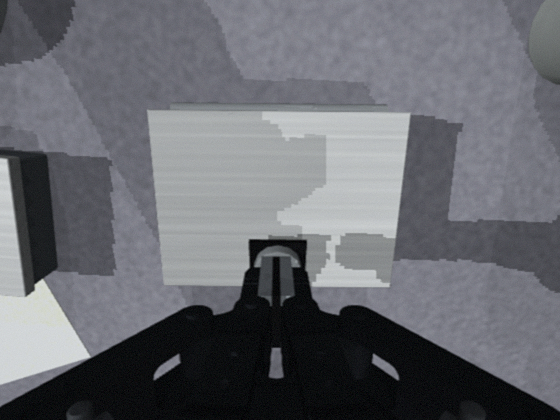

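The fingers are centred over the button laterally (tab 249–306, fingers at 276). Descending now.

```bash
python3 -m jog '[1,0,0,-0.008,0,0,0, 1,0,0,-0.014,0,0,0, 1,0,0,-0.018,0,0,0, 1,0,0,-0.021,0,0,0, 1,0,0,-0.023,0,0,0, 1,0,0,-0.025,0,0,0, 1,0,0,-0.025,0,0,0, 1,0,0,-0.025,0,0,0]'
```

```text
time_s: 3.37
tcp_pos: [0.5406, 0.0923, 0.0835]
ee_rot: [-3.141, 0.055, 0.0]
ft_force: [-0.7, -0.4, 3.4]
opening: -0.0001
```

```bash
python3 -m jog '[1,0,0,-0.001,0,0,0, 1,0,0,-0.002,0,0,0, 1,0,0,-0.002,0,0,0, 1,0,0,-0.002,0,0,0]'; python3 -m jog '[1,0,0,-0.001,0,0,0, 1,0,0,-0.002,0,0,0, 1,0,0,-0.002,0,0,0, 1,0,0,-0.002,0,0,0]'
```

```text
time_s: 3.7
tcp_pos: [0.5402, 0.0923, 0.0812]
ee_rot: [3.141, -0.055, -0.001]
ft_force: [-3.9, -0.1, 4.2]
opening: -0.0001
time_s: 4.03
tcp_pos: [0.5407, 0.0923, 0.0801]
ee_rot: [3.141, -0.055, 0.0]
ft_force: [-5.1, -0.7, 12.1]
opening: -0.0
```

```bash
python3 -c "
import numpy as np
for t in range(0,84,2):
  a=np.radians(t);print(t,round(87*(1-np.cos(a))+22*np.sin(a),1),round(87*np.sin(a)+22*(np.cos(a)-1),1),end=' | ')"
python3 -m jog '[1,0,0,0.001,0,0,0, 1,0.0005,0,0.002,0,0,0, 1,0.001,0,0.0035,0,0,0, 1,0.0015,0,0.005,0,0,0, 1,0.0015,0,0.0065,0,0,0, 1,0.002,0,0.008,0,0,0, 1,0.002,0,0.009,0,0,0, 1,0.002,0,0.009,0,0,0]'
```

```text
0 0.0 0.0 | 2 0.8 3.0 | 4 1.7 6.0 | 6 2.8 9.0 | 8 3.9 11.9 | 10 5.1 14.8 | 12 6.5 17.6 | 14 7.9 20.4 | 16 9.4 23.1 | 18 11.1 25.8 | 20 12.8 28.4 | 22 14.6 31.0 | 24 16.5 33.5 | 26 18.4 35.9 | 28 20.5 38.3 | 30 22.7 40.6 | 32 24.9 42.8 | 34 27.2 44.9 | 36 29.5 46.9 | 38 32.0 48.9 | 40 34.5 50.8 | 42 37.1 52.6 | 44 39.7 54.3 | 46 42.4 55.9 | 48 45.1 57.4 | 50 47.9 58.8 | 52 50.8 60.1 | 54 53.7 61.3 | 56 56.6 62.4 | 58 59.6 63.4 | 60 62.6 64.3 | 62 65.6 65.1 | 64 68.6 65.8 | 66 71.7 66.4 | 68 74.8 66.9 | 70 77.9 67.3 | 72 81.0 67.5 | 74 84.2 67.7 | 76 87.3 67.7 | 78 90.4 67.7 | 80 93.6 67.5 | 82 96.7 67.2 | time_s: 4.7
tcp_pos: [0.5433, 0.0922, 0.0888]
ee_rot: [-3.141, 0.055, -0.002]
ft_force: [-0.9, 0.8, 2.5]
opening: 0.0
```

```bash
python3 -m jog '[1,0.0005,0,0.0015,0,0,0, 1,0.001,0,0.003,0,0,0, 1,0.0015,0,0.0045,0,0,0, 1,0.0025,0,0.006,0,0,0, 1,0.0025,0,0.006,0,0,0]'
python3 - <<'E'
from h import *
d,s=shot('scene','s2.png'); print(s['ft_force'])
cv2.imwrite('pics/s2c.png',cv2.resize(np.ascontiguousarray(d['color'][180:340,280:460,::-1]),None,fx=3.5,fy=3.5))
E
```

```text
time_s: 5.12
tcp_pos: [0.5454, 0.0922, 0.0947]
ee_rot: [-3.141, 0.055, -0.001]
ft_force: [0.3, -0.4, 2.6]
opening: -0.0
[ 0.30425108 -0.38289837  2.59230278]
```

View pics/s2c.png

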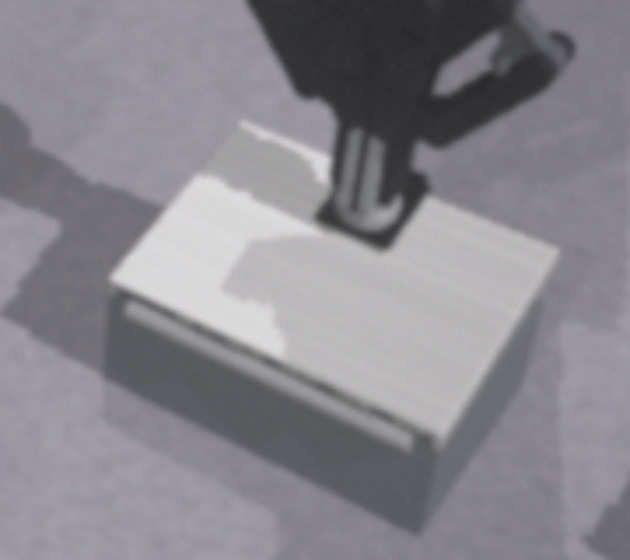

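The lid has started to rise with the finger still on the button (crop about (370,215)), and the force is steady at 2.6 N. I'm continuing along the arc.

```bash
python3 -m jog '[1,0.0014,0,0.0028,0,0,0, 1,0.0028,0,0.0056,0,0,0, 1,0.0043,0,0.0083,0,0,0, 1,0.006,0,0.011,0,0,0, 1,0.0077,0,0.0136,0,0,0, 1,0.0095,0,0.0162,0,0,0, 1,0.0114,0,0.0187,0,0,0, 1,0.0133,0,0.0211,0,0,0, 1,0.0154,0,0.0235,0,0,0, 1,0.0154,0,0.0235,0,0,0]'
```

```text
time_s: 6.0
tcp_pos: [0.561, 0.0923, 0.1184]
ee_rot: [-3.141, 0.055, -0.001]
ft_force: [0.3, -1.9, 1.2]
opening: 0.0001
```

```bash
python3 -m jog '[1,0.0022,0,0.0023,0,0,0, 1,0.0044,0,0.0045,0,0,0, 1,0.0067,0,0.0066,0,0,0, 1,0.009,-0.0005,0.0086,0,0,0, 1,0.0115,-0.0005,0.0106,0,0,0, 1,0.014,-0.001,0.0125,0,0,0, 1,0.0166,-0.001,0.0143,0,0,0, 1,0.0192,-0.001,0.016,0,0,0, 1,0.0219,-0.001,0.0176,0,0,0, 1,0.0219,-0.001,0.0176,0,0,0]'
python3 - <<'E'
from h import *
d,s=shot('scene','s3.png'); print(s['ft_force'])
cv2.imwrite('pics/s3c.png',cv2.resize(np.ascontiguousarray(d['color'][140:340,260:460,::-1]),None,fx=3,fy=3))
E
```

```text
time_s: 6.83
tcp_pos: [0.5829, 0.0913, 0.1357]
ee_rot: [-3.141, 0.055, -0.001]
ft_force: [1.1, 0.0, 0.1]
opening: -0.0001
[1.14761072 0.02740021 0.07658961]
```

View pics/s3c.png

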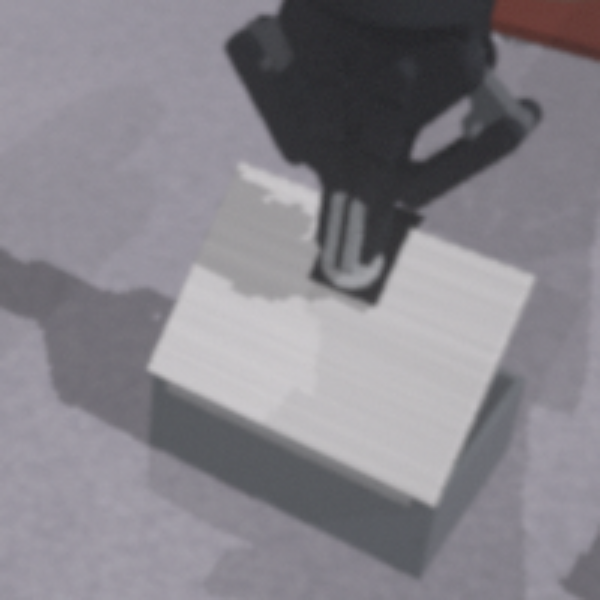

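The lid is at about 46° and following, with the finger on the button at crop (355,270).

```bash
python3 -m jog '[1,0.0027,0,0.0015,0,0,0, 1,0.0055,0,0.0029,0,0,0, 1,0.0084,0,0.0042,0,0,0, 1,0.0113,-0.0005,0.0054,0,0,0, 1,0.0142,-0.0005,0.0065,0,0,0, 1,0.0172,-0.001,0.0075,0,0,0, 1,0.0202,-0.001,0.0084,0,0,0, 1,0.0232,-0.001,0.0092,0,0,0, 1,0.0262,-0.001,0.0099,0,0,0, 1,0.0262,-0.001,0.0099,0,0,0]'
```

```text
time_s: 7.72
tcp_pos: [0.6092, 0.0901, 0.1455]
ee_rot: [-3.141, 0.055, -0.0]
ft_force: [0.6, 0.1, 1.5]
opening: 0.0002
```

```bash
python3 -m jog '[1,0.002,0,0.0004,0,0,0, 1,0.004,0,0.0008,0,0,0, 1,0.0062,0,0.0011,0,0,0, 1,0.0083,0,0.0014,0,0,0, 1,0.0103,-0.0005,0.0016,0,0,0, 1,0.0124,-0.0005,0.0017,0,0,0, 1,0.0145,-0.0005,0.0018,0,0,0, 1,0.0166,-0.0005,0.0019,0,0,0, 1,0.0187,-0.001,0.0019,0,0,0, 1,0.0187,-0.001,0.0019,0,0,0]'
python3 - <<'E'
from h import *
d,s=shot('scene','s4.png'); print(s['ft_force'])
cv2.imwrite('pics/s4c.png',cv2.resize(np.ascontiguousarray(d['color'][120:340,260:460,::-1]),None,fx=2.7,fy=2.7))
E
```

```text
time_s: 8.55
tcp_pos: [0.6276, 0.0891, 0.1472]
ee_rot: [-3.141, 0.055, -0.0]
ft_force: [1.0, 0.5, 0.0]
opening: 0.0
[1.01519356 0.49393272 0.042255  ]
```

View pics/s4c.png

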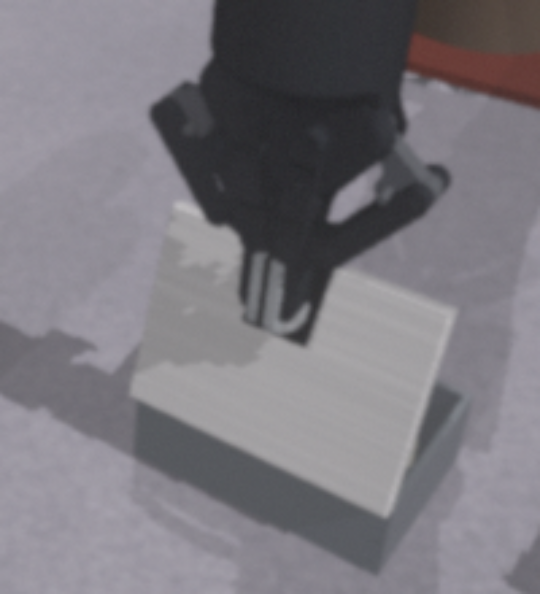

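The lid is at roughly 70° and still in contact. I'll move back slowly past its rest angle.

```bash
python3 -m jog '[1,0.0015,0,0,0,0,0, 1,0.003,0,0,0,0,0, 1,0.0045,0,0,0,0,0, 1,0.006,0,0,0,0,0, 1,0.0075,0,0,0,0,0, 1,0.009,0,0,0,0,0, 1,0.0105,0,0,0,0,0, 1,0.012,-0.0005,0,0,0,0, 1,0.0135,-0.0005,0,0,0,0, 1,0.015,-0.0005,0,0,0,0]'; python3 -m jog '[1,0.0015,0,0,0,0,0, 1,0.003,0,0,0,0,0, 1,0.0045,0,0,0,0,0, 1,0.006,0,0,0,0,0, 1,0.0075,0,0,0,0,0, 1,0.009,0,0,0,0,0, 1,0.0105,0,0,0,0,0, 1,0.012,-0.0005,0,0,0,0, 1,0.0135,-0.0005,0,0,0,0, 1,0.015,-0.0005,0,0,0,0]'
python3 - <<'E'
from h import *
d,s=shot('scene','s5.png'); print(s['ft_force'])
cv2.imwrite('pics/s5c.png',cv2.resize(np.ascontiguousarray(d['color'][120:340,260:460,::-1]),None,fx=2.7,fy=2.7))
E
```

```text
time_s: 9.43
tcp_pos: [0.6424, 0.0886, 0.1472]
ee_rot: [3.141, -0.055, -0.0]
ft_force: [0.1, 0.6, 0.7]
opening: -0.0003
time_s: 10.27
tcp_pos: [0.6574, 0.0882, 0.1473]
ee_rot: [-3.141, 0.055, -0.0]
ft_force: [-0.4, 0.6, 0.5]
opening: 0.0002
[-0.36240375  0.58393427  0.45381706]
```

View pics/s5c.png

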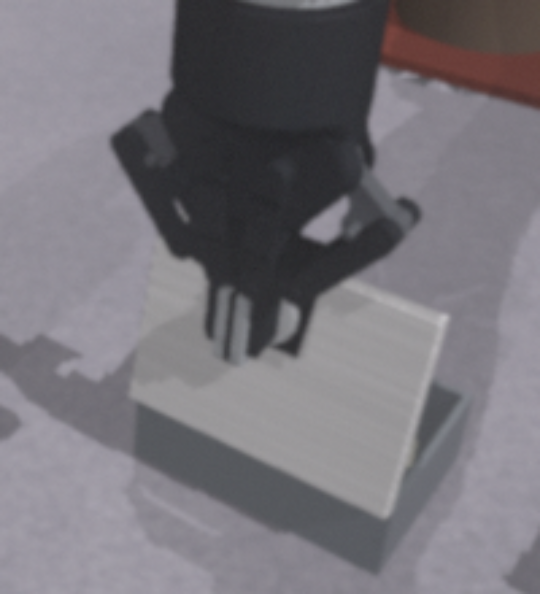

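The finger is now behind the lid and free of the button (crop (290,320)), and the lid stands by itself. Retreating back, then up.

```bash
python3 -m jog '[1,0.01,0,0,0,0,0, 1,0.025,0,0,0,0,0, 1,0.04,0,0,0,0,0, 1,0.05,0,0.02,0,0,0, 1,0.055,0,0.05,0,0,0, 1,0.055,0,0.09,0,0,0, 1,0.055,0,0.13,0,0,0, 1,0.055,0,0.16,0,0,0, 1,0.055,0,0.16,0,0,0, 1,0.055,0,0.16,0,0,0]'
python3 - <<'E'
from h import *
d,s=shot('scene','s6.png'); print(s['ft_force'])
e,_=shot('top','t6.png')
cv2.imwrite('pics/f.png',np.hstack([d['color'][100:420,200:560,::-1],e['color'][80:400,0:360,::-1]]))
E
```

```text
time_s: 11.15
tcp_pos: [0.713, 0.0887, 0.3099]
ee_rot: [-3.14, 0.055, -0.006]
ft_force: [0.7, 0.5, -0.4]
opening: 0.0002
[ 0.69082944  0.52510535 -0.42789548]
```

View pics/f.png

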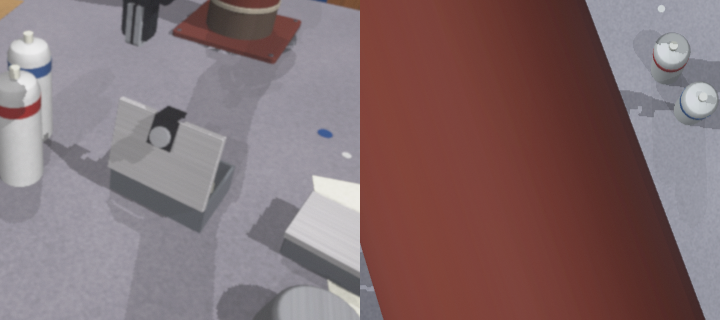

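The lid stands open with its button at crop (160,137), and the hand is clear. In the scene view the tin is where it was. Handing in.

```bash
python3 - <<'E'
from h import *
L=lambda f:np.load('pics/'+f+'.npy',allow_pickle=True).item()['d']['color'].astype(int)
print('tin/bottle diff',np.abs(L('scene.png')-L('s6.png'))[300:400,490:].mean(),np.abs(L('scene.png')-L('s6.png'))[140:280,195:250].mean())
print(env.finish_job())
E
```

```text
tin/bottle diff 3.8295714285714286 9.146017316017316
the job is handed in; nothing more can be done
None
```

The case is open and handed in at about 11 s. I pressed the button to its stop with the closed fingers, at about 12 N. The lid then rose on a slow arc with the fingers staying on the button until it reached its rest angle, and I withdrew back and up.

**Last checks:**
- **Lid:** the last scene picture shows the lid standing open by itself with the hand clear of it. I judged the lid angle from the pictures and did not measure it.
- **Forces:** contact force was 1–3 N while the lid rose. After the retreat it was only sensor noise, under 1 N.
- **Tin:** the image difference before and after is small, about 4 grey levels, so it appears not to have moved.
- **Bottles:** their patch changed by about 9 grey levels. I put this down to the arm's shadow, because they look in place.

**Gaps and disagreements:**
- The final top view was blocked by the arm, so it could not confirm the lid or the tin.
- The first top and scene views disagreed on the button position by about 6 mm. The wrist view gave a value between them, which I used.

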